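# File the strap clamps back in their labelled bays

### The job

Three strap clamps are out of place: the forked one on the magnetic chuck, the one with a central tongue on the bench, and the one with an offset tongue, which was misfiled in the forked clamp's bay. File each in its own bay of the wooden rack, the one whose label shows the outline of its nose: lying flat inside the bay, nose towards the label, heel up against the stop at the robot's end, so that all four clamps make a neat row. Set them down rather than dropping them, and leave the round-nosed clamp and the other things on the bench where they are.

Things in the scene. Friction and masses are not known exactly. Their poses are not given: they have to be found in the camera images.
- clamp_fork: black steel strap clamp, 120 long (its x, nose at +x, square heel at -x) x 32 wide (y) x 28 high mm, about 0.5 kg, with forked nose: two 9 mm prongs with a 14 mm gap between, which takes the last 36 mm of its length; the shank has straight sides and a 14 mm bolt slot through it; lying on the magnetic chuck. Origin: under the middle of its length and width; z up.
- clamp_fork_nose (a point): end of the nose of that clamp, on its centre line at mid height, 60 mm along x from its origin
- clamp_tongue: black steel strap clamp, 110 long (its x, nose at +x, square heel at -x) x 32 wide (y) x 28 high mm, about 0.5 kg, with nose narrowed to one 14 mm tongue on the centre line, which takes the last 36 mm of its length; the shank has straight sides and a 14 mm bolt slot through it; lying on the bench between chuck and rack. Origin: under the middle of its length and width; z up.
- clamp_tongue_nose (a point): end of the nose of that clamp, on its centre line at mid height, 55 mm along x from its origin
- clamp_offset: black steel strap clamp, 100 long (its x, nose at +x, square heel at -x) x 32 wide (y) x 28 high mm, about 0.5 kg, with nose narrowed to one 14 mm tongue flush with its +y side, which takes the last 36 mm of its length; the shank has straight sides and a 14 mm bolt slot through it; lying misplaced in the forked clamp's bay. Origin: under the middle of its length and width; z up.
- clamp_offset_nose (a point): end of the nose of that clamp, on its centre line at mid height, 50 mm along x from its origin
- clamp_round: black steel strap clamp, 100 long (its x, nose at +x, square heel at -x) x 32 wide (y) x 28 high mm, about 0.5 kg, with half-round nose, 16 mm radius, which takes the last 36 mm of its length; the shank has straight sides and a 14 mm bolt slot through it; already at home in its own bay. Origin: under the middle of its length and width; z up.
- clamp_round_nose (a point): end of the nose of that clamp, on its centre line at mid height, 50 mm along x from its origin
- label_fork: label of the forked clamp's bay. Origin: on that bay's floor, mid-width, at the foot of its heel stop; x runs along the bay from the stop towards the nose end. White plate 60 x 56 mm beyond the bay (x = 134 to 194 mm, top 10 mm above the bay floor) with the full-size black outline of the nose that belongs there.
- label_tongue: label of the centre-tongued clamp's bay. Origin: on that bay's floor, mid-width, at the foot of its heel stop; x runs along the bay from the stop towards the nose end. White plate 60 x 56 mm beyond the bay (x = 134 to 194 mm, top 10 mm above the bay floor) with the full-size black outline of the nose that belongs there.
- label_offset: label of the offset-tongued clamp's bay. Origin: on that bay's floor, mid-width, at the foot of its heel stop; x runs along the bay from the stop towards the nose end. White plate 60 x 56 mm beyond the bay (x = 134 to 194 mm, top 10 mm above the bay floor) with the full-size black outline of the nose that belongs there.
- label_round: label of the round-nosed clamp's bay. Origin: on that bay's floor, mid-width, at the foot of its heel stop; x runs along the bay from the stop towards the nose end. White plate 60 x 56 mm beyond the bay (x = 134 to 194 mm, top 10 mm above the bay floor) with the full-size black outline of the nose that belongs there.
- rack: fixed low wooden rack, 210 (x) x 300 (y) mm. Four bays side by side at y = -108, -36, 36, 108 mm: recesses 130 long (x) x 46 wide mm, floor 8 mm over the bench, between 26 mm wide lands 16 mm high. Heel stop: a wall 8 mm thick, 24 mm high along its -x edge; bays start at x = -97 mm. Origin: centre of its underside.
- chuck: fixed magnetic chuck (switched off), 240 (x) x 220 (y) x 50 mm high, dark red sides and a pale top with a black grid. Origin: centre of its underside.
- step_block: bystander: loose stepped steel block, 60 (x) x 32 (y) mm, rising along x in four steps to 40 mm, standing on the chuck beside the forked clamp. Origin: centre of its underside.
- step_block2: bystander: the same stepped block, on the bench in front of the rack
- nut: bystander: flanged hexagon nut, 42 mm across, 34 mm high, on the bench behind the heel of the centre-tongued clamp. Origin: centre of its underside.
- electrode: bystander: upright copper electrode, 48 mm diameter, 110 mm high, beyond the rack. Origin: centre of its underside.
- square: bystander: small steel square lying flat near the robot, 100 mm long stock (y), 12 mm high, with a 55 mm blade towards +x. Origin: on its underside, 13 mm +x of the inner side of the stock.
- stand: bystander: indicator stand, base 55 x 60 x 50 mm, post and brass clamp up to 205 mm high, the indicator on a short arm towards +x. Origin: centre of its underside.
Things that resemble listed ones, but are neither listed nor needed, are in the scene too. Leave any green, pink or purple look-alike of the clamp_fork alone.

How it is judged (in metres and radians):
At the end, for the whole second after the job is handed in: Each of the four clamps lies at rest, flat on the floor of the bay of its own label (within 3 mm of height and 0.05 rad of level), between the lands (within 10 mm of the bay's centre line, nose within 14 mm), nose towards the label, with its heel no more than 12 mm from the heel stop (x of clamp_fork in the frame of label_fork between 0.056 and 0.072 m and y of clamp_fork in the frame of label_fork between -0.01 and 0.01 m and z of clamp_fork in the frame of label_fork between -0.003 and 0.003 m and x of clamp_fork_nose in the frame of label_fork above 0.114 m and y of clamp_fork_nose in the frame of label_fork between -0.014 and 0.014 m and angle between each of clamp_fork, clamp_tongue, clamp_offset, clamp_round's own z axis and vertical below 0.05 rad and linear speed of each of clamp_fork, clamp_tongue, clamp_offset, clamp_round below 0.02 m/s and x of clamp_tongue in the frame of label_tongue between 0.051 and 0.067 m and y of clamp_tongue in the frame of label_tongue between -0.01 and 0.01 m and z of clamp_tongue in the frame of label_tongue between -0.003 and 0.003 m and x of clamp_tongue_nose in the frame of label_tongue above 0.104 m and y of clamp_tongue_nose in the frame of label_tongue between -0.014 and 0.014 m and x of clamp_offset in the frame of label_offset between 0.046 and 0.062 m and y of clamp_offset in the frame of label_offset between -0.01 and 0.01 m and z of clamp_offset in the frame of label_offset between -0.003 and 0.003 m and x of clamp_offset_nose in the frame of label_offset above 0.094 m and y of clamp_offset_nose in the frame of label_offset between -0.014 and 0.014 m and x of clamp_round in the frame of label_round between 0.046 and 0.062 m and y of clamp_round in the frame of label_round between -0.01 and 0.01 m and z of clamp_round in the frame of label_round between -0.003 and 0.003 m and x of clamp_round_nose in the frame of label_round above 0.094 m and y of clamp_round_nose in the frame of label_round between -0.014 and 0.014 m); the robot touches nothing.
It fails at once if a bystander (step blocks, nut, electrode, square, indicator stand) is shifted by more than 25 mm or knocked over (distance of any of step_block, step_block2, nut, electrode, square, stand from where it was at the start of the episode above 0.025 m or angle between any of step_block, step_block2, nut, electrode, square, stand's own z axis and vertical above 0.35 rad).
It fails at once if the round-nosed clamp is moved by more than 15 mm (distance of clamp_round from where it was at the start of the episode above 0.015 m).
It fails at once if a clamp is dropped: it falls free of the fingers from more than about 20 mm ((contact force between clamp_fork and the fingers below 0.01 N and z of clamp_fork in the frame of label_fork above 0.008 m and linear speed of clamp_fork above 0.35 m/s) or (contact force between clamp_tongue and the fingers below 0.01 N and z of clamp_tongue in the frame of label_tongue above 0.008 m and linear speed of clamp_tongue above 0.35 m/s) or (contact force between clamp_offset and the fingers below 0.01 N and z of clamp_offset in the frame of label_offset above 0.008 m and linear speed of clamp_offset above 0.35 m/s)).
It also fails if it takes over 72 s, if anything falls off the work surface, if the arm or the gripper's body presses on something with over 40 N, if the wrist force passes 120 N, or if a joint passes its speed limit or range.

### The arm

A 6-joint arm with a two-finger parallel gripper is mounted at the origin on the work surface. World frame = base frame: x ahead of the robot, y to its left, z up, the work surface at z = 0. Lengths are in m, angles in degrees, forces in N, time in s.
With the tool pointing down it reaches from about 0.25 to 0.725 m from the base axis. Payload 9.7 kg.
Tool frame: the origin (TCP) lies between the finger pads; the fingertips stand bot.tcp_to_tips ahead of it and the grasp point (between the pads) lies 2 mm behind it (bot.tcp_to_tips is the distance from the TCP to the fingertips, in m); z points along the fingers, y is the line along which they close (so a half turn about z gives the same grasp; the last joint's range is limited). The gripper opens to 85 mm and grips with 20 to 120 N. Pads are 22 mm wide; open, the fingers measure 114 mm over their backs; the gripper's body (76 mm by 85 mm) begins 54 mm behind the grasp point. The pads swing forward as they close: fully open they stand 13 mm farther back than shut.
Start: joints at [65.661, 4.979, 10.078, 95.1, 0, 90], TCP at [0.227, 0.501, 0.248] pointing down, gripper open.
Joint ranges: [-179.16, 179.16], [-48.56, 103.87], [-65.8, 70.77], [-126.05, 130.52], [-82.76, 87.17], [-180, 180]. Speed limits (degrees/s): [127.2, 127.2, 147.25, 180, 180, 180].

### API

Orientations are given as [roll, pitch, yaw] about the fixed x, y, z axes, in that order (R = Rz(yaw) Ry(pitch) Rx(roll)).
In Python, from workcell import sensors, camera, camera_params, bot gives the robot as it stands.
- The arm moves only by the tool apply_moves, never from a script. Its argument "motion" is a list of rows, each an object with "jaw": the opening, from -1 (shut) to 1 (fully open); "xyz": the shift along the tool's x, y, z in mm, a list of three; "twist": the turn about the tool's z in rad. A call has 1 to 5 rows; each row is the pose to reach, as a shift and turn from the pose commanded when the call began, along the tool's axes at that moment; what a row does not reach only later rows make up. A row lasts 1/8 s, in which the tool goes at most 62.5 mm and 10.7 degrees, less where a joint would pass 70% of its speed; a pose out of reach is approached as far as the arm can. A call with a gripper value outside its range is refused whole. The fingers move at their own pace and stop on an object; "grip_force" is the grip in N (left out, the last holds). Time passes only in rows, so rows that repeat a pose let the fingers close. It gives the time, the measured TCP pose, the force, the opening and the grip force at its end, in the units of the state.
- sensors.get_obs(): the state, without advancing time (a new reading comes with each control period).
- camera(name): name is "side" or "top" or "wrist"; returns (picture, depth): 420x560x3 uint8, red, green, blue; 420x560 float32, m along the optical axis (not along the pixel's ray), 0 where there is no reading.
- camera_params(name): a dict with "mtx" (3x3 intrinsics, pixels), "k1" (the pictures are not rectified: a ray, as slopes to the right and down, at radius r is drawn at 1 + k1 r^2 times it, then the intrinsics apply), "rvec" (rotation vector, rad) and "tvec" (3), from world to camera coordinates, as OpenCV has them. Camera axes: x right, y down, z forward; pixel columns grow to the right and rows downward; lengths in m; the calibration is good to about 2 mm. A picture is of the moment at which its call begins: read the wrist's pose just before it. camera_params takes no time and is no camera call; for the wrist camera it gives the pose at the moment of the call.
- bot.job_done(): hands the job in; it is judged then, once.
The state is a dict: "time": time; "q": joint angles; "qd": joint speeds; "joint_efforts": joint torques, N m; "ee_pos": TCP position; "tcp_rot": TCP orientation; "wrist_force": force on the tool from outside, world axes, zero at the start; "torque": the same for the moment, N m; "opening": finger opening in m; "grasp_force": force on a finger pad.
Only numpy, scipy, OpenCV 4.12 (cv2) and the standard library are available. Lean on these libraries where they do the work, as an engineer would, in place of code of your own. Each camera call takes 0.05 s, during which the arm holds its last target. There are 200 camera calls.

## Working session

There is one attempt and no reset: what is moved stays moved. The work goes in short steps, Python scripts to look and compute and a tool call to move; the robot and the scene stay as the last step left them, time stands still between calls to the robot, and variables do not carry over. Pictures are saved under pics/ and viewed, at most 10 in all, crops included, and the job is handed in when it is done.

Besides the shell and the picture viewer there is one more tool, called after "Emit:" as a command line: name --argument value ..., lists and objects as JSON in quotes. apply_moves: Moves the arm, as the interface text tells. Its arguments: {"type":"object","properties":{"motion":{"type":"array","items":{"type":"object","properties":{"jaw":{"type":"number"},"xyz":{"type":"array","items":{"type":"number"}},"twist":{"type":"number"}}}},"grip_force":{"type":"number"}},"required":["motion"]}

```bash
mkdir -p pics; ls
python3 - <<'E'
from workcell import sensors,camera,camera_params,bot
import cv2,numpy as np
o=sensors.get_obs();print(o);print(bot.tcp_to_tips)
for n in ['top','side']:
    p=camera_params(n);im,d=camera(n);np.savez(f'{n}.npz',im=im,d=d,**p);cv2.imwrite(f'pics/{n}0.png',im[...,::-1]);print(n,p)
E
```

```text
pics
{'time': 0.0, 'q': array([ 6.56595483e+01,  5.01070276e+00,  1.00343881e+01,  9.50981641e+01,
       -3.45258137e-04,  9.00002359e+01]), 'qd': array([ 0.13282859, -0.00915461, -0.00155006, -0.0163554 , -0.0305303 ,
       -0.00029103]), 'joint_efforts': array([ 9.80627337e-04, -5.20386457e+01,  4.64806330e+01,  1.60690286e-02,
        6.04610045e-05, -3.25251710e-05]), 'ee_pos': array([0.22660671, 0.50093103, 0.24758626]), 'tcp_rot': array([-1.79925521e+02,  3.45564513e-04,  1.55659313e+02]), 'wrist_force': array([-0.09857472,  0.00964062,  0.05253196]), 'torque': array([-0.01214261, -0.02798529, -0.01407909]), 'grasp_force': 0.0, 'opening': 0.0853037373976966}
0.017
top {'mtx': array([[463.37980525,   0.        , 285.06117415],
       [  0.        , 463.37980525, 201.97593373],
       [  0.        ,   0.        ,   1.        ]]), 'k1': -0.013286017545969234, 'rvec': array([ 2.1293856 , -2.1639426 ,  0.13734766]), 'tvec': array([-0.01762745,  0.52724414,  1.38929051])}
side {'mtx': array([[439.0186616 ,   0.        , 275.14252795],
       [  0.        , 439.0186616 , 208.55784105],
       [  0.        ,   0.        ,   1.        ]]), 'k1': 0.043850297238489364, 'rvec': array([ 2.37409051, -0.11813716,  0.05097674]), 'tvec': array([-0.49210578,  0.05381718,  1.16624858])}
```

View pics/top0.png

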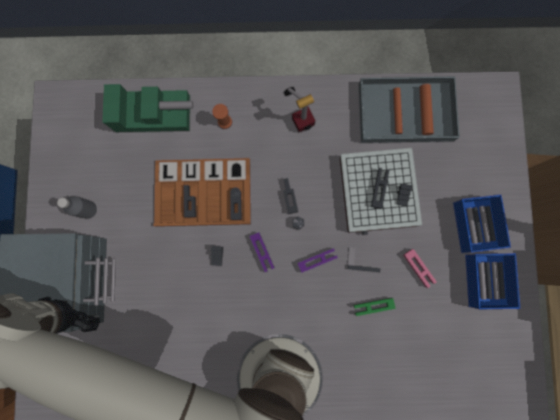

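View pics/side0.png

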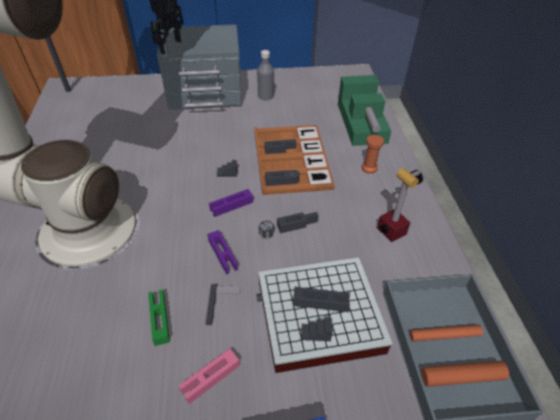

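The top view shows these:
- **Rack:** at about (202,193), with labels from left to right of offset (168,171), fork (191,171), tongue (213,170) and round (236,170). The offset clamp is in the fork bay at (189,200), and the round clamp is at (236,203).
- **Tongue clamp:** at (289,196), with the nut behind it at (297,223).
- **Fork clamp:** at (380,188) on the chuck.
- **Fork look-alikes:** purple (261,251), purple (316,260), pink (420,267), green (374,307). The step block at (404,195) could also be confused with it.

I choose the black forked one on the chuck, and will check it in a close crop.

```bash
cat > h.py <<'E'
import numpy as np,cv2
from workcell import sensors,camera,camera_params,bot
def cloud(name,grab=True):
    """picture, depth and per-pixel world points"""
    p=camera_params(name); im,d=camera(name)
    h,w=d.shape; K=p['mtx']; uu,vv=np.meshgrid(np.arange(w),np.arange(h))
    s=cv2.undistortPoints(np.stack([uu,vv],-1).reshape(-1,1,2).astype(np.float64),K,np.array([p['k1'],0,0,0,0.]),R=np.eye(3)).reshape(h,w,2)
    c=np.dstack([s*d[...,None],d]); R=cv2.Rodrigues(p['rvec'])[0]
    W=(c-p['tvec'])@R; W[d==0]=np.nan
    return im,d,W
def ortho(im,W,x0,x1,y0,y1,mm=1.0):
    """rectified plan view: rows = -x, cols = -y"""
    m=np.isfinite(W[...,0]); X,Y=W[...,0][m],W[...,1][m]
    return m,X,Y
E
python3 - <<'E'
from h import *
im,d,W=cloud('top')
np.savez('t.npz',im=im,W=W)
big=lambda a:cv2.resize(a,None,fx=5,fy=5,interpolation=cv2.INTER_CUBIC)
A=im[150:235,145:300];B=im[145:240,335:425]
a=big(A)[:, :, ::-1]; b=big(B)[:,:,::-1]
a=cv2.resize(im[150:235,148:308],(800,425),interpolation=cv2.INTER_CUBIC)[...,::-1]
cv2.imwrite('pics/c1.png',a)
cv2.imwrite('pics/c2.png',b)
for u,v in [(168,171),(191,171),(213,170),(236,170),(189,205),(236,203),(289,196),(297,223),(380,188),(404,195),(168,205),(213,205),(202,223)]: print((u,v),W[v,u].round(4))
for nm,(z0,u0,u1,v0,v1) in dict(tongue=(.018,275,305,175,216),fork=(.066,365,393,163,212),off=(.027,178,199,181,220),rnd=(.027,226,246,181,222)).items():
    w=W[v0:v1,u0:u1]; c=im[v0:v1,u0:u1]
    m=(w[...,2]>z0)&(c.max(-1)<90); P=w[m]
    r=cv2.minAreaRect((P[:,:2]*1000).astype(np.float32)); print(nm,m.sum(),r,P.mean(0).round(4),np.median(P[:,2]))
E
```

```text
(168, 171) [0.6355 0.3435 0.0114]
(191, 171) [0.6338 0.2699 0.0136]
(213, 170) [0.6355 0.2    0.0151]
(236, 170) [0.6349 0.1276 0.0118]
(189, 205) [0.5259 0.2755 0.0103]
(236, 203) [0.5302 0.1282 0.0072]
(289, 196) [ 0.5507 -0.0386  0.    ]
(297, 223) [ 0.4616 -0.0616  0.0338]
(380, 188) [ 0.5635 -0.3171  0.0482]
(404, 195) [ 0.5372 -0.3835  0.0712]
(168, 205) [0.5274 0.3424 0.0076]
(213, 205) [0.5249 0.2004 0.0084]
(202, 223) [0.4675 0.2319 0.0219]
tongue 229 ((550.91796875, -39.829063415527344), (109.34151458740234, 30.902694702148438), 11.612604141235352) [ 0.5433 -0.0412  0.0279] 0.027648915929132514
fork 301 ((561.0175170898438, -312.30743408203125), (30.208715438842773, 117.96674346923828), 77.60031127929688) [ 0.558  -0.3111  0.0771] 0.07754977636251324
off 247 ((537.089111328125, 269.6450500488281), (97.3349838256836, 34.72201919555664), 1.478004813194275) [0.5297 0.2721 0.0356] 0.03555357106582089
rnd 286 ((527.3577270507812, 125.4603271484375), (98.76470947265625, 31.66085433959961), 0.5009722709655762) [0.5265 0.1256 0.0354] 0.03542891250426379
```

View pics/c1.png

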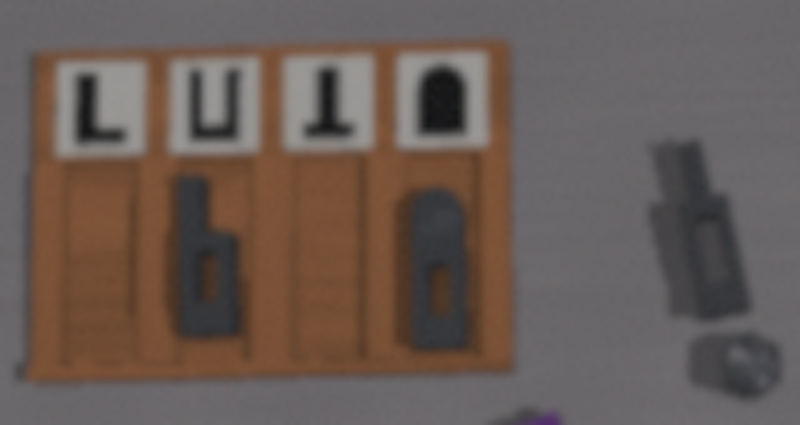

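View pics/c2.png

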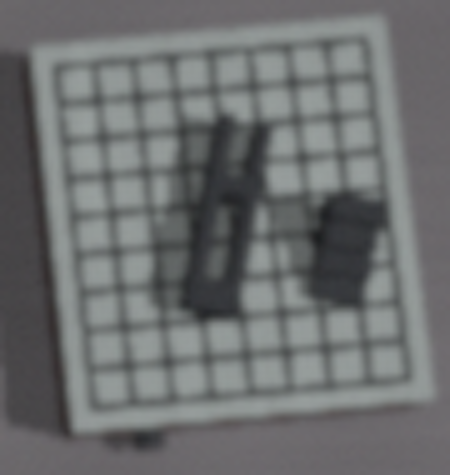

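The crops confirm it:
- **Fork:** at crop2 (230,215) the black clamp has two prongs pointing up (+x, leaning to −y). The step block is to its right at (345,250).
- **Rack:** crop1 shows the bays as offset, fork, tongue, round from left to right, with the offset clamp in the fork bay.
- **Tongue clamp:** at (705,230), above the nut at (740,365).

First I'll move above the rack and look with the wrist camera.

Emit:
apply_moves --motion '[{"xyz":[-60,-15,0],"twist":-0.085,"jaw":0.4},{"xyz":[-120,-30,0],"twist":-0.17,"jaw":0.4},{"xyz":[-180,-45,0],"twist":-0.255,"jaw":0.4},{"xyz":[-240,-60,0],"twist":-0.34,"jaw":0.4},{"xyz":[-300,-75,0],"twist":-0.425,"jaw":0.4}]' --grip_force 60

```text
time: 0.78
ee_pos: [0.4704, 0.3076, 0.2482]
tcp_rot: [180.0, -0.0, -179.8]
wrist_force: [0.2, 1.7, -0.5]
opening: 0.06
grasp_force: 0.0
```

```bash
cat >> h.py <<'E'
def rect(P):
    r=cv2.minAreaRect((P[:,:2]*1000).astype(np.float32)); (cx,cy),(w,h),a=r
    if w<h: w,h,a=h,w,a+90
    return round(cx,1),round(cy,1),round(w,1),round(h,1),round((a+90)%180-90,2)
def dark(im,W,x,y,z0,z1,vmax=90,pad=.085,padx=None):
    """largest dark blob with height z0..z1 near x,y"""
    m=((W[...,2]>z0)&(W[...,2]<z1)&(im.max(-1)<vmax)&(abs(W[...,0]-x)<(padx or pad))&(abs(W[...,1]-y)<pad)).astype(np.uint8)
    n,l,s,_=cv2.connectedComponentsWithStats(m)
    if n<2: return None
    return W[l==1+np.argmax(s[1:,4])]
E
python3 - <<'E'
from h import *
p=camera_params('wrist');R=cv2.Rodrigues(p['rvec'])[0];print('cam pos',-R.T@p['tvec'],'axes',R.round(2).tolist(),p['mtx'][0],sensors.get_obs()['ee_pos'])
im,d,W=cloud('wrist');cv2.imwrite('pics/w0.png',im[...,::-1]);np.savez('w0.npz',im=im,W=W)
t=np.load('t.npz')
for nm,i,w in [('top',t['im'],t['W']),('wrist',im,W)]:
    x0,y0=np.nanmin(w[...,0]),np.nanmin(w[...,1])
    m=((i.min(-1)>130)&(w[...,2]<.03)&(w[...,0]>.58)&(w[...,1]>.05)&(w[...,1]<.4)).astype(np.uint8)
    n,l,s,c=cv2.connectedComponentsWithStats(m)
    for k in range(1,n):
        if s[k,4]>60: print(nm,s[k,4],rect(w[l==k]),np.median(w[l==k][:,2]).round(4))
P=dark(im,W,.53,.27,.027,.045)
print('offset wrist',rect(P),len(P),np.median(P[:,2]))
E
```

```text
cam pos [0.4038174  0.30777627 0.37436386] axes [[-0.0, 1.0, -0.0], [0.96, 0.0, 0.26], [0.26, 0.0, -0.96]] [328.4693937    0.         277.23744062] [0.47039992 0.30761564 0.24815177]
top 67 (635.6, 142.4, 57.3, 21.6, 2.73) 0.0178
top 64 (636.5, 106.7, 57.0, 18.8, 11.31) 0.017
top 153 (633.5, 343.4, 56.8, 50.5, 1.7) 0.0175
top 83 (633.6, 270.9, 55.4, 49.8, 1.68) 0.0166
top 83 (635.3, 218.0, 52.9, 19.4, -4.99) 0.0172
top 77 (634.5, 183.5, 52.7, 19.6, 0.2) 0.0181
wrist 649 (606.9, 62.5, 53.4, 25.1, 0.7) 0.0006
wrist 354 (618.1, 123.2, 57.3, 23.9, -86.93) 0.0183
wrist 1767 (638.9, 269.5, 67.4, 59.2, 0.91) 0.0181
wrist 1802 (638.5, 342.0, 66.9, 58.4, 0.33) 0.018
wrist 2411 (669.0, 302.5, 195.0, 110.1, -89.72) 0.0005
wrist 319 (647.8, 224.0, 57.2, 17.7, -21.22) 0.018
wrist 1608 (777.7, 100.4, 111.8, 52.3, -35.36) 0.0006
offset wrist (533.3, 264.9, 22.2, 9.6, 31.52) 60 0.03588860443744822
```

View pics/w0.png

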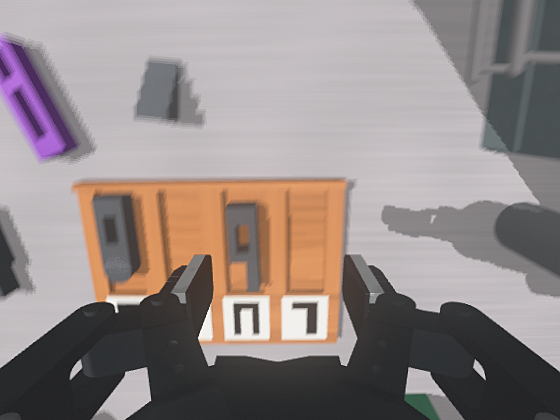

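The wrist view has world +x pointing down and +y to the right. The offset clamp is at (243,245), in the bay labelled U (fork) at (250,318). The L (offset) label is at (305,317) and its empty bay at (308,240). I'll measure the rack outline and clamps more tightly.

Run:
```python
from h import *
t=np.load('t.npz');w0=np.load('w0.npz')
for nm,i,w in [('top',t['im'],t['W']),('wrist',w0['im'],w0['W'])]:
    hsv=cv2.cvtColor(i,cv2.COLOR_RGB2HSV)
    m=((hsv[...,1]>110)&(hsv[...,0]<22)&(w[...,2]<.03)&(w[...,2]>.004)&(w[...,0]>.4)&(w[...,0]<.7)&(w[...,1]>.05)&(w[...,1]<.45))
    P=w[m]; print(nm,'rack',rect(P),P[:,:2].min(0),P[:,:2].max(0))
    # heel stop wall (z~24)
    s=m&(w[...,2]>.0205); 
    if s.sum()>20: print(' stop',rect(w[s]),s.sum())
    # land edges at x~.52: z along y
    for y0,y1 in [(.31,.38),(.235,.31),(.165,.235)]:
        f=m&(w[...,2]<.0115)&(w[...,0]>.48)&(w[...,0]<.59)&(w[...,1]>y0)&(w[...,1]<y1)
        if f.sum()>10: q=w[f]; print(' floor',rect(q),q[:,:2].min(0).round(4),q[:,:2].max(0).round(4),np.median(q[:,2]))
for vm in (100,130):
    for x,y in [(.53,.27),(.53,.125)]:
        P=dark(w0['im'],w0['W'],x,y,.03,.042,vm,.036,.085);print(vm,rect(P),np.median(P[:,2]))
# white labels hull in wrist
i,w=w0['im'],w0['W'];print('label val',i[318,230],i[318,250],i[100,300])
```

```text
top rack (566.8, 235.4, 300.1, 206.3, -89.48) [0.46281886 0.08571201] [0.67062277 0.38602382]
 stop (558.3, 233.5, 296.5, 189.4, -89.48) 341
 floor (534.1, 344.6, 108.9, 67.4, -1.47) [0.4801 0.3104] [0.5886 0.3794] 0.00805525463893433
 floor (535.7, 272.2, 108.5, 72.6, -1.52) [0.4813 0.2353] [0.5899 0.3096] 0.008538282463155404
 floor (534.9, 201.0, 111.0, 65.8, 2.77) [0.4803 0.1655] [0.5896 0.235 ] 0.007599465839761505
wrist rack (570.4, 233.3, 298.8, 211.0, -89.56) [0.46378627 0.08328534] [0.67557774 0.38338295]
 stop (525.0, 233.2, 295.1, 119.2, -89.34) 1615
 floor (535.1, 343.3, 109.9, 45.6, 0.47) [0.4804 0.3201] [0.59   0.3664] 0.008480127541476092
 floor (535.1, 270.4, 109.5, 46.0, 0.28) [0.4805 0.2472] [0.59   0.2935] 0.00854763223395149
 floor (532.9, 197.2, 105.3, 45.2, 0.21) [0.4802 0.1744] [0.5856 0.2196] 0.008556943924705853
100 (529.3, 264.2, 32.4, 13.1, 21.69) 0.03628634353922083
100 (524.6, 129.1, 92.6, 31.6, 1.08) 0.035963879686555136
130 (538.1, 272.1, 100.6, 32.2, 1.7) 0.036451629971202576
130 (527.7, 128.4, 100.1, 33.2, 0.83) 0.036453701099610734
label val [242 241 238] [244 243 240] [193 188 191]
```

Emit:
apply_moves --motion '[{"xyz":[-40,-30,20],"jaw":0.4},{"xyz":[-50,-36,80],"jaw":0.4},{"xyz":[-50,-36,140],"jaw":0.4},{"xyz":[-50,-36,195],"jaw":0.4},{"xyz":[-50,-36,213],"jaw":0.4}]'

```text
validation failed for argument at $.mo...
```

Emit:
apply_moves --motion '[{"jaw":0.4},{"jaw":-0.6},{"jaw":-0.6},{"jaw":-0.6},{"jaw":-0.6}]' --grip_force 60

```text
validation failed for argument at $.mo...
```

Emit:
apply_moves --motion '[{"xyz":[-40,-30,20],"twist":0,"jaw":0.4},{"xyz":[-50,-36,80],"twist":0,"jaw":0.4},{"xyz":[-50,-36,140],"twist":0,"jaw":0.4},{"xyz":[-50,-36,195],"twist":0,"jaw":0.4},{"xyz":[-50,-36,213],"twist":0,"jaw":0.4}]' --grip_force 60

```text
time: 1.45
ee_pos: [0.5172, 0.2721, 0.0316]
tcp_rot: [-179.8, -0.3, -180.0]
wrist_force: [0.7, -0.4, 1.4]
opening: 0.06
grasp_force: 0.0
```

Emit:
apply_moves --motion '[{"xyz":[0,0,0],"twist":0,"jaw":0.4},{"xyz":[0,0,0],"twist":0,"jaw":0.4}]'

```text
time: 1.7
ee_pos: [0.5204, 0.2739, 0.038]
tcp_rot: [179.9, 0.2, -180.0]
wrist_force: [-0.1, 0.4, 0.4]
opening: 0.0596
grasp_force: 0.0
```

Emit:
apply_moves --motion '[{"xyz":[0,0,0],"twist":0,"jaw":0},{"xyz":[0,0,0],"twist":0,"jaw":-0.6},{"xyz":[0,0,0],"twist":0,"jaw":-0.6},{"xyz":[0,0,0],"twist":0,"jaw":-0.6},{"xyz":[0,0,0],"twist":0,"jaw":-0.6}]' --grip_force 60

```text
time: 2.33
ee_pos: [0.5199, 0.2734, 0.0372]
tcp_rot: [179.9, 0.1, -180.0]
wrist_force: [-0.3, -1.1, 7.2]
opening: 0.0306
grasp_force: 61.8
```

Emit:
apply_moves --motion '[{"xyz":[0,0,-15],"twist":0,"jaw":-0.6},{"xyz":[0,0,-45],"twist":0,"jaw":-0.6},{"xyz":[5,25,-45],"twist":0,"jaw":-0.6},{"xyz":[11,55,-45],"twist":0,"jaw":-0.6},{"xyz":[11,70,-45],"twist":0,"jaw":-0.6}]'

```text
time: 2.95
ee_pos: [0.5076, 0.3443, 0.0807]
tcp_rot: [180.0, -0.0, -179.9]
wrist_force: [0.4, -0.0, -3.7]
opening: 0.0302
grasp_force: 60.4
```

Emit:
apply_moves --motion '[{"xyz":[0,0,0],"twist":0,"jaw":-0.6},{"xyz":[0,0,0],"twist":0,"jaw":-0.6},{"xyz":[0,0,0],"twist":0,"jaw":-0.6}]'

```text
time: 3.32
ee_pos: [0.5083, 0.3424, 0.0803]
tcp_rot: [-180.0, -0.0, 180.0]
wrist_force: [0.0, 0.4, -4.9]
opening: 0.0305
grasp_force: 60.4
```

Run:
```python
from h import *
print({k:v for k,v in sensors.get_obs().items() if k in('ee_pos','opening','grasp_force','wrist_force')})
im,d,W=cloud('wrist');cv2.imwrite('pics/w1.png',im[...,::-1]);np.savez('w1.npz',im=im,W=W)
```

```text
{'ee_pos': array([0.50828294, 0.34239549, 0.0803135 ]), 'wrist_force': array([ 0.01208514,  0.38301242, -4.91970759]), 'grasp_force': 60.36199450492859, 'opening': 0.030519136159304554}
```

View pics/w1.png

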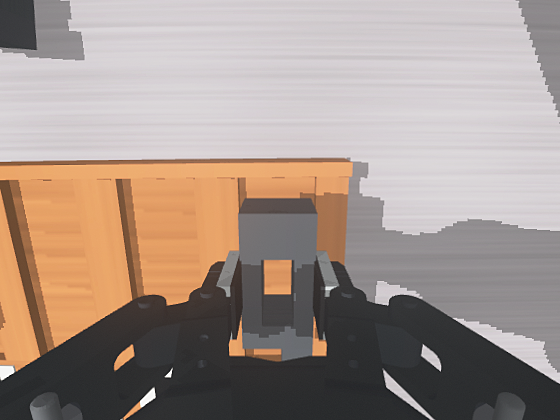

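The offset clamp is held by its shank, with its heel edge at about (277,200), above the leftmost bay (offset), whose walls are at columns 243 and 316. The stop wall is at row ~170. Next I'll measure the heel against the stop.

```bash
cat >> h.py <<'E'
def held(im,W,ee):
    """heel-part of a held clamp: world x min, y centre, top z, tilt"""
    m=(W[...,2]>ee[2]-.02)&(W[...,2]<ee[2]+.01)&(W[...,0]<ee[0]-.013)&(W[...,0]>ee[0]-.09)&(abs(W[...,1]-ee[1])<.03)
    P=W[m]; t=P[P[:,2]>np.median(P[:,2])-.003]
    A=np.c_[t[:,:2],np.ones(len(t))]; c=np.linalg.lstsq(A,t[:,2],rcond=None)[0]
    print('heel x',np.percentile(t[:,0],.5).round(4),'y range',np.percentile(t[:,1],[1,99]).round(4),'mid',(np.percentile(t[:,1],[1,99]).mean()).round(4),'topz',np.median(t[:,2]).round(4),'slope x,y',c[:2].round(3))
def rackm(im,W,y):
    hsv=cv2.cvtColor(im,cv2.COLOR_RGB2HSV)
    m=(hsv[...,1]>90)&(hsv[...,0]<22)&(W[...,2]<.03)&(W[...,2]>.004)
    s=m&(W[...,2]>.0215)&(abs(W[...,1]-y)<.08); print('stop x',np.percentile(W[s][:,0],[2,98]).round(4),s.sum())
    f=m&(W[...,2]<.0115)&(W[...,0]<.49)&(abs(W[...,1]-y)<.034);q=W[f]
    if f.sum()>5: print('floor x min',q[:,0].min().round(4),'y',np.percentile(q[:,1],[1,99]).round(4),'z',np.median(q[:,2]).round(4),len(q))
    l=m&(W[...,2]>.013)&(W[...,2]<.019)&(W[...,0]>.474)&(W[...,0]<.50)
    yy=np.sort(W[l][:,1]); g=np.where(np.diff(yy)>.02)[0]; print('land gaps',[(yy[i].round(4),yy[i+1].round(4)) for i in g])
E
python3 - <<'E'
from h import *
w=np.load('w1.npz');held(w['im'],w['W'],sensors.get_obs()['ee_pos']);rackm(w['im'],w['W'],.343)
E
```

```text
heel x 0.4767 y range [0.3271 0.3585] mid 0.3428 topz 0.0797 slope x,y [ 0.013 -0.001]
stop x [0.463 0.471] 3236
floor x min 0.4628 y [0.3192 0.3654] z 0.0086 1725
land gaps [(np.float64(0.1771), np.float64(0.2198)), (np.float64(0.248), np.float64(0.2931)), (np.float64(0.3196), np.float64(0.3653))]
```

Emit:
apply_moves --motion '[{"xyz":[0,0,20],"twist":0,"jaw":-0.6},{"xyz":[0,0,34],"twist":0,"jaw":-0.6},{"xyz":[0,0,40],"twist":0,"jaw":-0.6},{"xyz":[0,0,43],"twist":0,"jaw":-0.6},{"xyz":[0,0,43],"twist":0,"jaw":-0.6}]'

```text
time: 4.0
ee_pos: [0.5082, 0.3433, 0.0376]
tcp_rot: [180.0, 0.0, -180.0]
wrist_force: [0.1, 0.6, -4.4]
opening: 0.0307
grasp_force: 60.4
```

Emit:
apply_moves --motion '[{"xyz":[0,0,1],"twist":0,"jaw":-0.6},{"xyz":[0,0,1],"twist":0,"jaw":-0.6},{"xyz":[0,0,1],"twist":0,"jaw":-0.6}]'

```text
time: 4.38
ee_pos: [0.5084, 0.3434, 0.0372]
tcp_rot: [180.0, 0.1, -180.0]
wrist_force: [-3.2, -1.8, 6.3]
opening: 0.0307
grasp_force: 61.5
```

Emit:
apply_moves --motion '[{"xyz":[0,0,0],"twist":0,"jaw":0.0},{"xyz":[0,0,0],"twist":0,"jaw":0.35},{"xyz":[0,0,0],"twist":0,"jaw":0.35},{"xyz":[0,0,-20],"twist":0,"jaw":0.35},{"xyz":[0,0,-60],"twist":0,"jaw":0.35}]'

```text
time: 5.0
ee_pos: [0.5074, 0.3427, 0.0966]
tcp_rot: [-179.9, -0.1, -180.0]
wrist_force: [0.5, 0.3, -0.6]
opening: 0.0577
grasp_force: 0.0
```

Emit:
apply_moves --motion '[{"xyz":[0,0,-60],"twist":0,"jaw":0.4},{"xyz":[0,-40,-100],"twist":0,"jaw":0.4},{"xyz":[0,-100,-110],"twist":0,"jaw":0.4},{"xyz":[0,-160,-110],"twist":0,"jaw":0.4},{"xyz":[0,-220,-110],"twist":0,"jaw":0.4}]'

```text
time: 5.62
ee_pos: [0.508, 0.1215, 0.2082]
tcp_rot: [180.0, 0.1, -180.0]
wrist_force: [1.3, 0.9, -0.0]
opening: 0.0599
grasp_force: 0.0
```

Emit:
apply_moves --motion '[{"xyz":[0,-60,0],"twist":0,"jaw":0.4},{"xyz":[0,-120,0],"twist":-0.05,"jaw":0.4},{"xyz":[0,-165,0],"twist":-0.15,"jaw":0.4},{"xyz":[0,-165,0],"twist":-0.2,"jaw":0.4},{"xyz":[0,-165,0],"twist":-0.2,"jaw":0.4}]'

```text
time: 6.25
ee_pos: [0.5082, -0.0424, 0.2077]
tcp_rot: [-180.0, 0.1, -168.6]
wrist_force: [0.2, -0.7, -0.3]
opening: 0.0602
grasp_force: 0.0
```

Run:
```python
from h import *
o=sensors.get_obs();print(o['time'],o['ee_pos'],o['tcp_rot'])
im,d,W=cloud('wrist');cv2.imwrite('pics/w2.png',im[...,::-1]);np.savez('w2.npz',im=im,W=W)
for z0 in (.02,.024):
    for vm in (110,130,256):
        P=dark(im,W,.55,-.04,z0,.031,vm,.06,.08)
        if P is not None: print(z0,vm,rect(P),len(P),np.median(P[:,2]))
i,d,W=cloud('top')
for y in (.343,.126): 
    P=dark(i,W,.527,y,.027,.045,90,.036,.085);print('top',rect(P),np.median(P[:,2]))
```

```text
6.25 [ 0.50819875 -0.04238624  0.20765054] [-1.79979459e+02  8.21222689e-02 -1.68620372e+02]
0.02 110 (550.9, -38.8, 110.2, 31.6, 10.99) 2317 0.02847676910520623
0.02 130 (551.1, -38.8, 110.5, 31.7, 10.89) 2372 0.028476269450576054
0.02 256 (551.1, -38.8, 110.5, 31.8, 10.89) 2391 0.028477033836958703
0.024 110 (550.9, -38.7, 110.1, 31.5, 10.99) 2270 0.02849737795242263
0.024 130 (551.1, -38.8, 110.5, 31.7, 10.89) 2325 0.028493912700544407
0.024 256 (551.1, -38.8, 110.5, 31.8, 10.89) 2344 0.028495921038116385
top (527.0, 341.4, 100.4, 34.0, 0.29) 0.03577999385758421
top (527.2, 125.3, 98.7, 31.6, 0.79) 0.035573870648610506
```

View pics/w2.png

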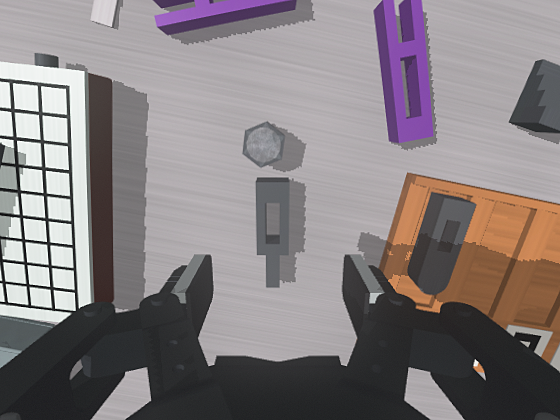

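The tongue clamp is at (272,230), nose towards the fingers, aligned with the gripper and with its nut behind at (263,143). The offset clamp is in its bay at the right place. Now I'll grasp the tongue clamp.

Emit:
apply_moves --motion '[{"xyz":[-25,-5,40],"twist":0,"jaw":0.4},{"xyz":[-25,-5,100],"twist":0,"jaw":0.4},{"xyz":[-25,-5,150],"twist":0,"jaw":0.4},{"xyz":[-25,-5,175],"twist":0,"jaw":0.4},{"xyz":[-25,-5,179],"twist":0,"jaw":0.4}]'

```text
time: 6.98
ee_pos: [0.5326, -0.041, 0.0258]
tcp_rot: [180.0, -0.2, -168.5]
wrist_force: [0.9, -0.2, -0.0]
opening: 0.0596
grasp_force: 0.0
```

Emit:
apply_moves --motion '[{"xyz":[0,0,0],"twist":0,"jaw":0.4},{"xyz":[0,0,0],"twist":0,"jaw":0},{"xyz":[0,0,0],"twist":0,"jaw":-0.6},{"xyz":[0,0,0],"twist":0,"jaw":-0.6},{"xyz":[0,0,0],"twist":0,"jaw":-0.6}]'

```text
time: 7.6
ee_pos: [0.5347, -0.042, 0.029]
tcp_rot: [-179.9, 0.2, -168.5]
wrist_force: [-0.8, -1.3, 7.6]
opening: 0.0307
grasp_force: 61.3
```

Emit:
apply_moves --motion '[{"xyz":[0,0,0],"twist":0,"jaw":-0.6}]'

```text
time: 7.72
ee_pos: [0.5347, -0.042, 0.029]
tcp_rot: [-180.0, 0.2, -168.5]
wrist_force: [-0.0, -0.3, 6.8]
opening: 0.0306
grasp_force: 61.3
```

Emit:
apply_moves --motion '[{"xyz":[0,0,-20],"twist":0,"jaw":-0.6},{"xyz":[0,0,-75],"twist":0,"jaw":-0.6},{"xyz":[-7,55,-75],"twist":0,"jaw":-0.6},{"xyz":[-15,115,-75],"twist":0,"jaw":-0.6},{"xyz":[-22,175,-75],"twist":0,"jaw":-0.6}]'

```text
time: 8.35
ee_pos: [0.5199, 0.1355, 0.1021]
tcp_rot: [-180.0, -0.0, -168.6]
wrist_force: [2.6, 0.8, -6.0]
opening: 0.0306
grasp_force: 61.4
```

Emit:
apply_moves --motion '[{"xyz":[-6,50,0],"twist":0.07,"jaw":-0.6},{"xyz":[-8,63,0],"twist":0.14,"jaw":-0.6},{"xyz":[-8,63,15],"twist":0.193,"jaw":-0.6},{"xyz":[-8,63,15],"twist":0.193,"jaw":-0.6},{"xyz":[-8,63,15],"twist":0.193,"jaw":-0.6}]'

```text
time: 8.98
ee_pos: [0.5157, 0.1971, 0.0875]
tcp_rot: [-180.0, -0.0, -179.5]
wrist_force: [0.1, 0.6, -5.2]
opening: 0.0306
grasp_force: 61.7
```

Run:
```python
from h import *
o=sensors.get_obs();print(o['time'],o['ee_pos'],o['tcp_rot'],o['grasp_force'])
im,d,W=cloud('wrist');cv2.imwrite('pics/w3.png',im[...,::-1]);np.savez('w3.npz',im=im,W=W)
held(im,W,o['ee_pos']);rackm(im,W,.1975)
```

```text
8.975 [0.51567191 0.19713211 0.08746176] [-1.79993408e+02 -2.19825778e-02 -1.79549878e+02] 61.73857569694519
heel x 0.4776 y range [0.1817 0.2132] mid 0.1974 topz 0.0871 slope x,y [ 0.002 -0.001]
stop x [0.4639 0.4721] 4111
floor x min 0.474 y [0.1755 0.2213] z 0.0085 1510
land gaps [(np.float64(0.104), np.float64(0.1493)), (np.float64(0.1755), np.float64(0.2213)), (np.float64(0.2478), np.float64(0.292)), (np.float64(0.3197), np.float64(0.3586))]
```

Emit:
apply_moves --motion '[{"xyz":[0,1,25],"twist":0,"jaw":-0.6},{"xyz":[0,1,40],"twist":0,"jaw":-0.6},{"xyz":[0,1,47],"twist":0,"jaw":-0.6},{"xyz":[0,1,50],"twist":0,"jaw":-0.6},{"xyz":[0,1,51],"twist":0,"jaw":-0.6}]'

```text
time: 9.65
ee_pos: [0.5159, 0.1984, 0.037]
tcp_rot: [180.0, 0.0, -179.6]
wrist_force: [-3.3, -1.9, 1.8]
opening: 0.0304
grasp_force: 62.7
```

Emit:
apply_moves --motion '[{"xyz":[0,0,0],"twist":0,"jaw":-0.6},{"xyz":[0,0,0],"twist":0,"jaw":-0.6},{"xyz":[0,0,0],"twist":0,"jaw":-0.6}]'

```text
time: 10.02
ee_pos: [0.516, 0.1985, 0.037]
tcp_rot: [180.0, 0.1, -179.6]
wrist_force: [-2.8, -1.4, 3.1]
opening: 0.0304
grasp_force: 62.8
```

Emit:
apply_moves --motion '[{"xyz":[0,0,0],"twist":0,"jaw":0.0},{"xyz":[0,0,0],"twist":0,"jaw":0.35},{"xyz":[0,0,0],"twist":0,"jaw":0.35},{"xyz":[0,0,-20],"twist":0,"jaw":0.35},{"xyz":[0,0,-75],"twist":0,"jaw":0.35}]'

```text
time: 10.65
ee_pos: [0.5142, 0.1979, 0.1095]
tcp_rot: [-179.9, -0.3, -179.6]
wrist_force: [1.2, 0.7, 0.1]
opening: 0.0577
grasp_force: 0.0
```

Emit:
apply_moves --motion '[{"xyz":[0,0,-60],"twist":0,"jaw":0.4},{"xyz":[0,-40,-110],"twist":0,"jaw":0.4},{"xyz":[0,-90,-150],"twist":0,"jaw":0.4},{"xyz":[0,-150,-150],"twist":0,"jaw":0.4},{"xyz":[0,-210,-150],"twist":0,"jaw":0.4}]'

```text
time: 11.28
ee_pos: [0.5174, -0.0133, 0.2622]
tcp_rot: [-180.0, 0.1, -179.6]
wrist_force: [0.9, -0.0, 0.9]
opening: 0.0596
grasp_force: 0.0
```

Emit:
apply_moves --motion '[{"xyz":[0,-60,0],"twist":0.04,"jaw":0.4},{"xyz":[0,-120,0],"twist":0.1,"jaw":0.4},{"xyz":[0,-180,0],"twist":0.16,"jaw":0.4},{"xyz":[5,-240,0],"twist":0.223,"jaw":0.4},{"xyz":[5,-290,0],"twist":0.223,"jaw":0.4}]'

```text
time: 11.9
ee_pos: [0.5138, -0.3039, 0.2614]
tcp_rot: [-180.0, 0.0, 167.5]
wrist_force: [0.7, 0.3, 0.4]
opening: 0.0597
grasp_force: 0.0
```

Emit:
apply_moves --motion '[{"xyz":[0,0,0],"twist":0,"jaw":0.4},{"xyz":[0,0,0],"twist":0,"jaw":0.4}]'

```text
time: 12.15
ee_pos: [0.5143, -0.3015, 0.2611]
tcp_rot: [180.0, -0.0, 167.6]
wrist_force: [0.8, 0.0, -1.1]
opening: 0.0595
grasp_force: 0.0
```

Run:
```python
from h import *
o=sensors.get_obs();print(o['time'],o['ee_pos'],o['tcp_rot'])
im,d,W=cloud('wrist');cv2.imwrite('pics/w4.png',im[...,::-1]);np.savez('w4.npz',im=im,W=W)
for vm in (110,140):
    for x,y in [(.56,-.312),(.537,-.385)]:
        P=dark(im,W,x,y,.058,.096,vm,.035,.085)
        if P is not None: print(vm,rect(P),len(P),np.median(P[:,2]))
i,d,W=cloud('top')
for y in (.343,.1975,.126): 
    P=dark(i,W,.527,y,.027,.045,90,.036,.085);print('top',rect(P),np.median(P[:,2]))
```

```text
12.15 [ 0.51428584 -0.3014532   0.26112193] [ 1.79976592e+02 -1.89963647e-02  1.67609796e+02]
110 (569.7, -314.2, 103.7, 31.5, -12.98) 1640 0.07845863629524251
110 (540.6, -383.4, 58.0, 32.6, -8.65) 1288 0.079820871419331
140 (561.8, -312.3, 120.9, 31.8, -12.87) 2702 0.07845863629524251
140 (539.3, -383.3, 60.7, 32.8, -8.71) 1979 0.07105653515536378
top (525.5, 341.1, 97.4, 33.4, 0.7) 0.035659206016258424
top (532.7, 196.3, 109.6, 31.8, 0.42) 0.03551863246795185
top (527.5, 125.5, 99.5, 31.4, 0.95) 0.035310317438890876
```

View pics/w4.png

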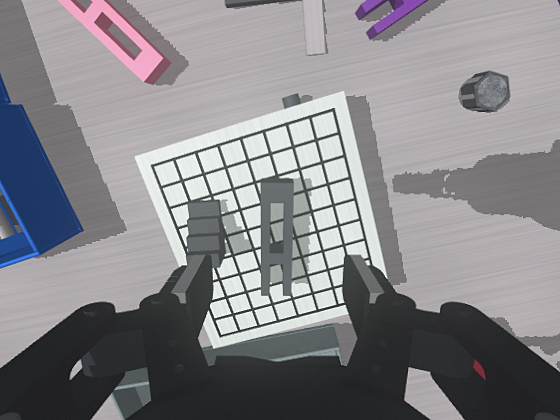

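The fork is at (277,237), centred between the fingers with its prongs towards them. The step block at (205,232) stays clear of the left finger. The top camera shows the tongue and offset clamps in place. Now I'll grasp the fork.

Emit:
apply_moves --motion '[{"xyz":[-31,0,40],"twist":0,"jaw":0.4},{"xyz":[-31,0,100],"twist":0,"jaw":0.4},{"xyz":[-31,0,150],"twist":0,"jaw":0.4},{"xyz":[-31,0,176],"twist":0,"jaw":0.4},{"xyz":[-31,0,182],"twist":0,"jaw":0.4}]'

```text
time: 12.88
ee_pos: [0.5441, -0.3066, 0.0778]
tcp_rot: [180.0, -0.1, 167.7]
wrist_force: [-0.4, -0.2, 0.3]
opening: 0.06
grasp_force: 0.0
```

Emit:
apply_moves --motion '[{"xyz":[0,0,0],"twist":0,"jaw":0.4},{"xyz":[0,0,0],"twist":0,"jaw":0},{"xyz":[0,0,0],"twist":0,"jaw":-0.6},{"xyz":[0,0,0],"twist":0,"jaw":-0.6},{"xyz":[0,0,0],"twist":0,"jaw":-0.6}]'

```text
time: 13.5
ee_pos: [0.5454, -0.3088, 0.0813]
tcp_rot: [-179.9, 0.2, 167.6]
wrist_force: [-0.5, 0.5, 7.2]
opening: 0.0301
grasp_force: 62.0
```

Emit:
apply_moves --motion '[{"xyz":[0,0,0],"twist":0,"jaw":-0.6}]'

```text
time: 13.62
ee_pos: [0.5454, -0.3087, 0.0812]
tcp_rot: [-179.9, 0.2, 167.6]
wrist_force: [-0.0, 0.5, 7.1]
opening: 0.0306
grasp_force: 62.0
```

Emit:
apply_moves --motion '[{"xyz":[0,0,-20],"twist":0,"jaw":-0.6},{"xyz":[0,0,-70],"twist":0,"jaw":-0.6},{"xyz":[14,53,-75],"twist":0,"jaw":-0.6},{"xyz":[29,109,-75],"twist":0,"jaw":-0.6},{"xyz":[44,165,-75],"twist":0,"jaw":-0.6}]'

```text
time: 14.25
ee_pos: [0.5365, -0.1361, 0.1551]
tcp_rot: [180.0, -0.0, 167.6]
wrist_force: [1.5, 0.7, -5.7]
opening: 0.0304
grasp_force: 61.3
```

Emit:
apply_moves --motion '[{"xyz":[15,56,0],"twist":0,"jaw":-0.6},{"xyz":[29,112,0],"twist":0,"jaw":-0.6},{"xyz":[44,168,0],"twist":0,"jaw":-0.6},{"xyz":[59,224,0],"twist":0,"jaw":-0.6},{"xyz":[74,280,0],"twist":0,"jaw":-0.6}]'

```text
time: 14.88
ee_pos: [0.5241, 0.1535, 0.1551]
tcp_rot: [180.0, 0.0, 167.6]
wrist_force: [1.7, 0.1, -6.0]
opening: 0.0302
grasp_force: 61.3
```

Emit:
apply_moves --motion '[{"xyz":[15,56,0],"twist":-0.06,"jaw":-0.6},{"xyz":[30,105,0],"twist":-0.14,"jaw":-0.6},{"xyz":[30,115,25],"twist":-0.223,"jaw":-0.6},{"xyz":[30,115,55],"twist":-0.223,"jaw":-0.6},{"xyz":[30,115,65],"twist":-0.223,"jaw":-0.6}]'

```text
time: 15.5
ee_pos: [0.5188, 0.2702, 0.0877]
tcp_rot: [-179.9, -0.2, -179.6]
wrist_force: [-0.5, -0.8, -5.2]
opening: 0.0306
grasp_force: 61.6
```

Emit:
apply_moves --motion '[{"xyz":[0,0,0],"twist":0,"jaw":-0.6},{"xyz":[0,0,0],"twist":0,"jaw":-0.6}]'

```text
time: 15.75
ee_pos: [0.5206, 0.2705, 0.0909]
tcp_rot: [180.0, 0.1, -179.6]
wrist_force: [0.7, 0.4, -6.5]
opening: 0.0302
grasp_force: 61.6
```

Run:
```python
from h import *
o=sensors.get_obs();print(o['time'],o['ee_pos'],o['tcp_rot'],o['grasp_force'])
im,d,W=cloud('wrist');cv2.imwrite('pics/w5.png',im[...,::-1]);np.savez('w5.npz',im=im,W=W)
held(im,W,o['ee_pos']);rackm(im,W,.2705)
```

```text
15.75 [0.52061482 0.27048854 0.09088733] [ 1.79950699e+02  9.54192710e-02 -1.79620644e+02] 61.62811517715454
heel x 0.4775 y range [0.2552 0.2867] mid 0.271 topz 0.0882 slope x,y [0.004 0.002]
stop x [0.4636 0.4712] 3797
floor x min 0.4637 y [0.2475 0.2933] z 0.0086 1487
land gaps [(np.float64(0.1142), np.float64(0.1486)), (np.float64(0.1757), np.float64(0.2211)), (np.float64(0.2475), np.float64(0.2933)), (np.float64(0.3197), np.float64(0.3643))]
```

Emit:
apply_moves --motion '[{"xyz":[0,0,25],"twist":0,"jaw":-0.6},{"xyz":[0,0,40],"twist":0,"jaw":-0.6},{"xyz":[0,0,47],"twist":0,"jaw":-0.6},{"xyz":[0,0,50],"twist":0,"jaw":-0.6},{"xyz":[0,0,51],"twist":0,"jaw":-0.6}]'

```text
time: 16.42
ee_pos: [0.5202, 0.2706, 0.0393]
tcp_rot: [180.0, 0.0, -179.6]
wrist_force: [-3.7, -2.3, 3.6]
opening: 0.0304
grasp_force: 62.9
```

Emit:
apply_moves --motion '[{"xyz":[0,0,1],"twist":0,"jaw":-0.6},{"xyz":[0,0,1],"twist":0,"jaw":-0.6},{"xyz":[0,0,1],"twist":0,"jaw":-0.6}]'

```text
time: 16.8
ee_pos: [0.5202, 0.2706, 0.0393]
tcp_rot: [180.0, 0.1, -179.6]
wrist_force: [-6.2, -3.6, 6.6]
opening: 0.0304
grasp_force: 63.2
```

Emit:
apply_moves --motion '[{"xyz":[0,0,0],"twist":0,"jaw":0.0},{"xyz":[0,0,0],"twist":0,"jaw":0.3},{"xyz":[0,0,0],"twist":0,"jaw":0.3},{"xyz":[0,0,-20],"twist":0,"jaw":0.3},{"xyz":[0,0,-75],"twist":0,"jaw":0.3}]'

```text
time: 17.42
ee_pos: [0.5186, 0.2698, 0.1103]
tcp_rot: [-179.9, -0.3, -179.6]
wrist_force: [0.5, 0.9, -0.4]
opening: 0.0556
grasp_force: 0.0
```

Emit:
apply_moves --motion '[{"xyz":[0,0,-60],"twist":0,"jaw":0.3},{"xyz":[30,-20,-110],"twist":0,"jaw":0.3},{"xyz":[60,-30,-160],"twist":0,"jaw":0.3},{"xyz":[70,-30,-180],"twist":0,"jaw":0.3},{"xyz":[70,-30,-180],"twist":0,"jaw":0.3}]'

```text
time: 18.05
ee_pos: [0.4504, 0.2403, 0.2942]
tcp_rot: [179.9, 0.2, -179.6]
wrist_force: [0.2, 0.4, -1.0]
opening: 0.0554
grasp_force: 0.0
```

Emit:
apply_moves --motion '[{"xyz":[0,0,0],"twist":0,"jaw":0.3},{"xyz":[0,0,0],"twist":0,"jaw":0.3},{"xyz":[0,0,0],"twist":0,"jaw":0.3}]'

```text
time: 18.42
ee_pos: [0.4503, 0.2399, 0.2912]
tcp_rot: [-180.0, -0.1, -179.6]
wrist_force: [-0.6, -0.3, -0.6]
opening: 0.056
grasp_force: 0.0
```

Run:
```python
from h import *
o=sensors.get_obs();print(o['time'],o['ee_pos'],o['wrist_force'],o['opening'])
im,d,W=cloud('wrist');cv2.imwrite('pics/w6.png',im[...,::-1])
i,d,T=cloud('top')
for n,y in zip('ofTr',(.343,.27,.1975,.126)):
    for a,b,vm in ((im,W,140),(i,T,90)):
        P=dark(a,b,.53,y,.027,.045,vm,.034,.085)
        if P is not None: print(n,rect(P),np.median(P[:,2]).round(4))
```

```text
18.425 [0.45025777 0.23989483 0.29115229] [-0.58146784 -0.3044462  -0.59776757] 0.05598508052721769
o (517.1, 343.4, 81.5, 31.5, 0.25) 0.0363
o (569.8, 345.1, 9.7, 5.3, 22.87) 0.0352
f (536.7, 271.1, 120.1, 32.2, -0.11) 0.0364
f (546.6, 269.0, 98.7, 33.2, -0.7) 0.035
T (532.0, 199.1, 109.3, 32.2, 0.31) 0.0364
T (531.3, 196.2, 106.5, 32.0, -0.48) 0.0354
r (522.2, 127.8, 89.7, 33.0, 0.98) 0.0364
r (527.8, 125.5, 97.4, 31.7, 0.85) 0.0352
```

View pics/w6.png

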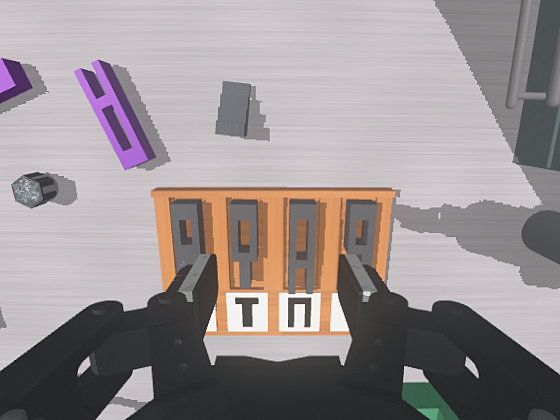

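All four clamps lie flat in a neat row, with heels at about row 200. The tongue at (243,245) is above its T label, the fork at (302,245) is above its U label, and the offset at (358,225) and round (185,225) are in their own bays. I'm handing the job in.

```bash
python3 -c "
from workcell import bot
print(bot.job_done())"
```

```text
the job is handed in; nothing more can be done
None
```

I filed the forked, centre-tongue and offset-tongue clamps flat in their own bays, noses to the labels and heels about 4–6 mm from the stop. The job is handed in at about 18.5 s; the hand-in gave no verdict.

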